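# Peak-pull check on a damped spring gauge

### The job

Clear the orange specimen out of the gauge's draw path by setting it gently upright in the white tray, and turn the blue damper valve to its red index; the order of these two is free. Then hook the D-handle and draw it out until the yellow drag pointer stands level with the red mark on the scale, not past it, and hold it there for a moment. Ease the handle back home without letting it snap, leaving the pointer at the mark, and leave the red marks and everything else where they are.

Things in the scene. Friction and masses are not known exactly. Their poses are not given: they have to be found in the camera images.
- gauge: Bench spring gauge bolted down: grey housing (200 x 80, top 60 mm above the bench) with a scale on top, an aluminium damper cylinder beside it on the -y side, and a steel D-handle in front. Origin on the bench under the middle of the D-handle's pull bar at home. Its z is up, its -x is the direction in which the handle is pulled, its +x runs to the housing, whose front face is at x = 90 mm; the damper cylinder runs at y = -85 from x = 90 to 290, top 50 mm high.
- pull_bar (a point): Middle of the D-handle's round steel pull bar: 10 mm dia, 78 mm long along the gauge's y, centre 35 mm above the bench, nothing beneath it. Behind it (gauge +x) is an open window, 63 mm along x from the bar's inner edge and 64 mm wide, closed by two 8 mm side arms and the yoke: fingers put down through it can hook the bar. Moves with the slide.
- yoke (a point): Middle of the cross yoke behind the D-handle, 72 mm behind the bar's centre (gauge +x), 35 mm above the bench. A steel bar 8 x 140 x 12 mm high that reaches to gauge y = -100 (it works the damper rod) and y = +40, and travels with the slide.
- pull (a joint): Draw of the gauge slide in m, 0 = home (sprung in), up to 0.09, growing along the gauge's -x. Spring: about 3 N at home plus 150 N/m, light friction (about 0.4 N) and damping 5 N s/m. It springs home by itself when let go, far too fast if simply released.
- pull_index (a point): Front face of the small black driver block on top of the housing, which moves with the slide and pushes the yellow pointer ahead of it; it is level (gauge x) with the red mark when pull = mark.
- pointer (a joint): Reading of the yellow drag pointer (maximum hand) in m, same scale as pull. The driver pushes it outward (gauge -x); it stays where it is left (0.7 N friction) when the slide goes back. At the start it rests between 0 and 0.02.
- pointer_tip (a point): Scale end of the yellow drag pointer (vane 4 x 26 x 14 mm) on the housing top, 70 mm above the bench.
- mark (a joint): Scale position of the red mark tab in m, same scale as pull and pointer: the pull length wanted. Stiff; not to be moved.
- mark_tip (a point): Scale end of the red tab (4 x 22 x 10 mm) on the housing top, 70 mm above the bench. Its axes are the gauge's.
- valve (a joint): Angle of the blue damper-valve handle in rad, 0 to 1.6, counterclockwise seen from above; at 0 the handle points along the gauge's -x, at 1.57 along its -y. It stays where it is left; turning torque about 0.12 N m. It does not change the pull force.
- valve_grip (a point): On the valve's vertical axis, 88 mm above the bench (gauge x = 100, y = -85). The blue handle is an upright fin 10 mm thick, 26 mm high (70 to 96 mm above the bench), reaching 44 mm from the axis on its pointing side and 12 mm on the other. It can be gripped across from above at the axis. It turns with the handle.
- valve_tip (a point): Pointing end of the blue valve handle, 44 mm from the axis, 88 mm above the bench. Its x axis points opposite to the handle's pointing direction.
- index (a joint): Angle of the red index tab around the valve in rad, same zero and direction as valve: the opening wanted. Stiff; not to be moved.
- index_tip (a point): Near the outer end of the red index tab (5 mm wide, reaching 58 mm from the valve axis, top 66 mm above the bench) on the white disc (48 dia) under the blue handle. Its x axis points opposite to the tab's pointing direction.
- tray: White tray, open, fixed: 160 (x) x 130 (y) x 15 mm, walls and floor 5 mm. Origin at the centre of its underside.
- specimen: Orange resin-mounted specimen, upright cylinder 40 mm dia x 38 high, about 120 g, standing on the bench in the draw path in front of the D-handle. Origin at the centre of its underside.
- tray_specimen: Black resin specimen already standing in the tray, cylinder 40 dia x 38 high (mm; origin at the centre of its underside). Bystander, loose: leave alone.
- jar: Capped jar, 44 dia x 65 high (mm; origin at the centre of its underside). Bystander, loose: leave alone.
- test_block: Flat steel hardness test block 40 x 40 x 12 (mm; origin at the centre of its underside). Bystander, loose: leave alone.
- loupe: Black eye loupe, 38 dia x 38 high, standing (mm; origin at the centre of its underside). Bystander, loose: leave alone.
- driver: Screwdriver lying on the bench to the right of the gauge (mm; origin at the centre of its underside). Bystander, loose: leave alone.
- weight: Brass weight, 40 dia x 50 high (mm; origin at the centre of its underside). Bystander, loose: leave alone.
- cup: Blue cup, 64 dia x 80 high (mm; origin at the centre of its underside). Bystander, loose: leave alone.

How it is judged:
By the outcome, as a careful person would: the job done as asked, in the order asked, and still so for the second after the job is handed in, with the robot touching nothing.
It also fails if it takes over 61 s, if anything falls off the work surface, if the arm or the gripper's body presses on something with over 40 N, if the wrist force passes 120 N, or if a joint passes its speed limit or range.

### The arm

A 6-joint arm with a two-finger parallel gripper is mounted at the origin on the work surface. World frame = base frame: x ahead of the robot, y to its left, z up, the work surface at z = 0. Lengths are in m, angles in rad, forces in N, time in s.
With the tool pointing down it reaches from about 0.375 to 0.9 m from the base axis. Payload 3.1 kg.
Tool frame: the origin (TCP) lies midway between the tips of the shut fingers; the grasp point (between the pads) lies 19 mm behind it; x points along the fingers, z is the direction in which the jaws open and shut, and the axes are right-handed (so a half turn about x gives the same grasp; the last joint's range is limited). The gripper opens to 87 mm and grips with 3 to 60 N. Pads are 19 mm wide; open, the fingers measure 117 mm over their backs; the gripper's body (75 mm by 190 mm) begins 51 mm behind the grasp point.
Start: joints at [-1.371, 0.527, 1.433, -0, 1.181, -0.178], TCP at [0.231, -0.581, 0.223] pointing down, gripper open.
Joint ranges: [-3.08, 3.08], [-0.75, 2.2], [0.22, 2.44], [-1.43, 4.57], [0, 2.65], [-2.85, 2.85]. Speed limits (rad/s): [2.79, 2.79, 3.14, 3.14, 3.14, 3.14].

### API

Orientations are given as a unit quaternion [x, y, z, w].
In Python, from rig import robot, optics, workorder gives the robot as it stands.
- The arm moves only by the tool arm_command, never from a script. Its argument "plan" is a list of rows, each a list of 7 numbers: the shift along the tool's x, y, z in cm, then the turn, a rotation vector about the tool's x, y, z in rad, then the finger opening in cm, from 0 to 8.7. In form: [[x, y, z, ax, ay, az, gripper], ...]. A call has 1 to 12 rows; each row shifts and turns the pose as measured when the row begins, along the tool's axes as they then stand; what a row does not reach is not made up. A row lasts 1/8 s, in which the tool goes at most 62.5 mm and 10.7 degrees, less where a joint would pass 70% of its speed; a pose out of reach is approached as far as the arm can. A call with a gripper value outside its range is refused whole. The fingers move at their own pace and stop on an object; "grip_force" is the grip in N (left out, the last holds). Time passes only in rows, so rows that do not move let the fingers close. It gives the time, the measured TCP pose, the force and the opening at its end, in the units of the state.
- robot.get_obs(): the state, without advancing time (a new reading comes with each control period).
- optics.camera(name): name is "scene" or "top" or "wrist"; returns (picture, depth): 400x640x3 uint8, blue, green, red; 400x640 float32, m along the optical axis (not along the pixel's ray), 0 where there is no reading.
- optics.camera_info(name): a dict with "mtx" (3x3 intrinsics, pixels), "k1" (the pictures are not rectified: a ray, as slopes to the right and down, at radius r is drawn at 1 + k1 r^2 times it, then the intrinsics apply), "position" and "rotation" of the camera in the world; the wrist camera has in their place "tool_from_camera" (4x4, takes a point from camera to tool coordinates, whose origin is the TCP and whose axes are the tool frame's). Camera axes: x right, y down, z forward; pixel columns grow to the right and rows downward; lengths in m; the calibration is good to about 2 mm. A picture is of the moment at which its call begins: read the wrist's pose just before it. camera_info takes no time and is no camera call.
- workorder.hand_in(): hands the job in, once; it reports no verdict.
The state is a dict: "time": time; "q": joint angles; "joint_velocities": joint speeds; "joint_torque": joint torques, N m; "position": TCP position; "tool_rot": TCP orientation; "ft_force": force on the tool from outside, world axes, zero at the start; "moment": the same for the moment, N m; "grip_width": finger opening in m.
Only numpy, scipy, OpenCV 4.12 (cv2) and the standard library are available. Lean on these libraries where they do the work, as an engineer would, in place of code of your own. Each camera call takes 0.05 s, during which the arm holds its last target. There are 200 camera calls.

## Working session

There is one attempt and no reset: what is moved stays moved. The work goes in short steps, Python scripts to look and compute and a tool call to move; the robot and the scene stay as the last step left them, time stands still between calls to the robot, and variables do not carry over. Pictures are saved under pics/ and viewed, about 8 in all and at most 12, crops included, and the job is handed in when it is done.

Besides the shell and the picture viewer there is one more tool, called after "Emit:" by a JSON object that holds its "fn" and its "kwargs". arm_command: Moves the arm, as the interface text tells. Its arguments: {"type":"object","properties":{"plan":{"type":"array"},"grip_force":{"type":"number"}},"required":["plan"]}

```bash
mkdir -p pics; cat > h.py <<'E'
import numpy as np, cv2
from rig import robot, optics, workorder
from scipy.spatial.transform import Rotation as R
def cam(n):
    o=robot.get_obs(); im,d=optics.camera(n); ci=optics.camera_info(n)
    if n=='wrist':
        T=np.eye(4);T[:3,:3]=R.from_quat(o['tool_rot']).as_matrix();T[:3,3]=o['position'];T=T@np.array(ci['tool_from_camera'])
    else:
        T=np.eye(4);r=np.array(ci['rotation']);T[:3,:3]=r if r.shape==(3,3) else R.from_quat(r).as_matrix();T[:3,3]=ci['position']
    return im,d,np.array(ci['mtx']),ci['k1'],T
def rays(uv,K,k1):
    uv=np.atleast_2d(uv).astype(float)
    return cv2.undistortPoints(uv.reshape(-1,1,2),K,np.array([k1,0,0,0,0.])).reshape(-1,2)
def plane(uv,z,K,k1,T):
    s=rays(uv,K,k1); d=np.c_[s,np.ones(len(s))]@T[:3,:3].T
    t=(z-T[2,3])/d[:,2]; return T[:3,3]+d*t[:,None]
def cloud(d,K,k1,T):
    v,u=np.mgrid[:d.shape[0],:d.shape[1]]; s=rays(np.c_[u.ravel(),v.ravel()],K,k1)
    return ((np.c_[s,np.ones(len(s))]*d.reshape(-1,1))@T[:3,:3].T+T[:3,3]).reshape(*d.shape,3)
E
python3 - <<'E'
from h import *
print(robot.get_obs())
for n in('scene','top','wrist'):
    im,d,K,k1,T=cam(n); cv2.imwrite(f'pics/{n}0.png',im); np.savez(f'{n}0.npz',im=im,d=d,K=K,k1=k1,T=T); print(n,K.tolist(),k1,T.round(3).tolist())
a=cv2.imread('pics/scene0.png');b=cv2.imread('pics/wrist0.png')
E
```

```text
{'time': 0.0, 'q': array([-1.37154414e+00,  5.28476779e-01,  1.43388431e+00, -7.62442699e-06,
        1.18139127e+00, -1.78494525e-01]), 'joint_velocities': array([-8.97528337e-04, -9.74780998e-04,  2.03753766e-04,  1.06700697e-03,
       -6.67170086e-05,  1.36275290e-03]), 'joint_torque': array([-2.01938470e-03, -4.40049899e+01, -1.76595050e+01,  6.32673595e-02,
        5.84343472e-02, -1.39495360e-04]), 'position': array([ 0.23039991, -0.58020451,  0.22157084]), 'tool_rot': array([ 0.39776342,  0.58553187, -0.3966984 ,  0.58443739]), 'ft_force': array([ 0.26841417, -0.0031698 ,  0.64649812]), 'moment': array([-0.00211988,  0.01952534, -0.01408583]), 'grip_width': 0.08708641865830205}
scene [[378.2923554125383, 0.0, 313.38256215670816], [0.0, 378.2923554125383, 200.15357329290242], [0.0, 0.0, 1.0]] 0.001967866946230016 [[0.716, 0.572, -0.401, 0.919], [0.698, -0.579, 0.421, -0.342], [0.009, -0.582, -0.813, 0.747], [0.0, 0.0, 0.0, 1.0]]
top [[404.7397144303241, 0.0, 318.3432102448437], [0.0, 404.7397144303241, 199.1925957496619], [0.0, 0.0, 1.0]] -0.00015382618278120692 [[0.027, -0.985, 0.172, 0.434], [-0.999, -0.024, 0.024, -0.015], [-0.019, -0.173, -0.985, 1.121], [0.0, 0.0, 0.0, 1.0]]
wrist [[279.3082982272346, 0.0, 318.84688257324103], [0.0, 279.3082982272346, 197.04292897489694], [0.0, 0.0, 1.0]] -0.0012951753225700455 [[0.369, -0.885, -0.284, 0.309], [-0.929, -0.352, -0.111, -0.548], [-0.001, 0.305, -0.952, 0.384], [0.0, 0.0, 0.0, 1.0]]
```

View pics/top0.png

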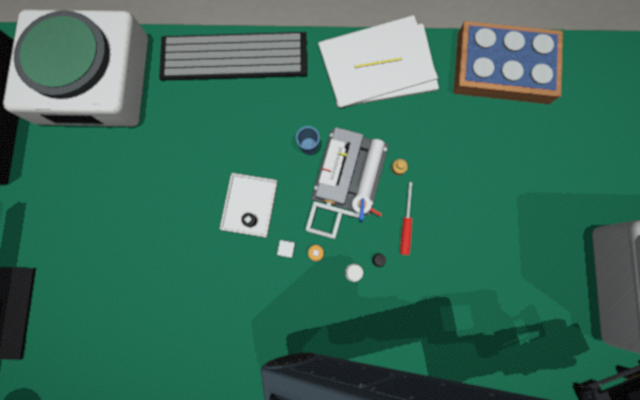

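View pics/scene0.png

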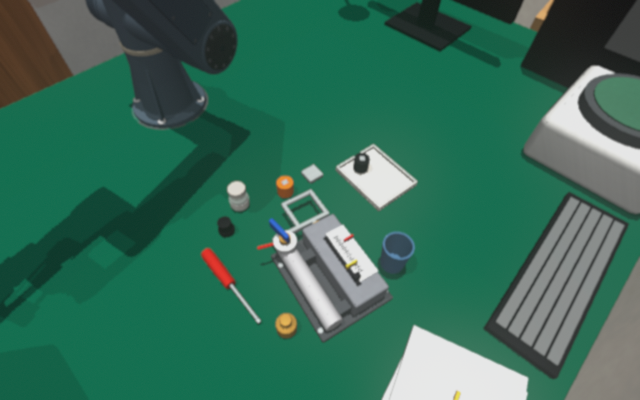

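The top view shows the orange specimen at (316,253), the white tray around (249,205) with its black specimen at (249,220), and the D-handle at (324,220). The valve is at (362,205), with the red index to its right and the pointer and red mark at about (340,155)/(326,170).

```bash
python3 - <<'E'
from h import *
for n in('top','scene'):
    z=np.load(n+'0.npz');im,d,K,k1,T=z['im'],z['d'],z['K'],float(z['k1']),z['T']
    hsv=cv2.cvtColor(im,cv2.COLOR_BGR2HSV); P=cloud(d,K,k1,T)
    for nm,lo,hi in(('or',(8,150,120),(17,255,255)),('blue',(108,150,80),(125,255,255)),('red',(0,180,100),(6,255,255)),('yel',(20,120,120),(33,255,255)),('white',(0,0,150),(179,60,255))):
        m=cv2.inRange(hsv,lo,hi);N,L,S,C=cv2.connectedComponentsWithStats(m)
        for i in range(1,N):
            if S[i,4]>=5:
                p=P[L==i]; p=p[(p[:,2]<.12)&(p[:,0]>.3)&(p[:,0]<.9)]
                if len(p)>3: print(n,nm,C[i].round(1),S[i],np.median(p,0).round(3),p.max(0).round(3),p.min(0).round(3))
z=np.load('top0.npz');im,d,K,k1,T=z['im'],z['d'],z['K'],float(z['k1']),z['T']
hsv=cv2.cvtColor(im,cv2.COLOR_BGR2HSV);m=cv2.inRange(hsv,(0,0,120),(179,70,255));m[:,290:]=0;m[:160]=0;m[:,:205]=0
c=max(cv2.findContours(m,0,2)[0],key=cv2.contourArea);b=cv2.boxPoints(cv2.minAreaRect(c));print('tray',b,plane(b,.015,K,k1,T).round(4).tolist())
E
python3 -c "
import cv2;a=cv2.imread('pics/top0.png')[110:290,210:430];cv2.imwrite('pics/topc.png',cv2.resize(a,None,fx=3.4,fy=3.3,interpolation=2))"
```

```text
top blue [361.4 211.5] [359 200   5  21  41] [ 0.582 -0.1    0.095] [ 0.61  -0.096  0.101] [ 0.562 -0.105  0.085]
top red [405.7 236.3] [401 219  10  35 276] [ 0.53  -0.227  0.023] [ 0.578 -0.214  0.029] [ 0.485 -0.239  0.014]
top yel [344.6 154.1] [343 153   4   3   7] [ 0.741 -0.057  0.075] [ 0.748 -0.052  0.078] [ 0.737 -0.06   0.062]
top yel [399.8 166. ] [393 160  14  14 146] [ 0.721 -0.209  0.033] [ 0.743 -0.193  0.053] [ 0.704 -0.229 -0.003]
top yel [311.1 248.1] [308 245  10  10  15] [ 0.496  0.03  -0.001] [0.502 0.037 0.04 ] [ 0.476  0.013 -0.006]
top yel [316.6 257. ] [312 254  10   6  17] [0.467 0.011 0.037] [0.476 0.024 0.04 ] [0.462 0.    0.033]
top white [77.1 69.6] [   4   10  127  103 5107] [0.832 0.659 0.117] [0.899 0.902 0.12 ] [0.829 0.54  0.067]
top white [338.  165.4] [ 315  128   47   75 1866] [ 0.712 -0.038  0.06 ] [0.821 0.023 0.075] [ 0.614 -0.101  0.006]
top white [354.3 190.6] [ 306  139   81  100 1473] [ 0.634 -0.111  0.044] [0.811 0.045 0.099] [ 0.519 -0.176 -0.006]
top white [248.1 203.4] [ 220  173   57   64 2576] [0.615 0.21  0.004] [0.701 0.286 0.046]
[... 2483 characters left out ...]
0.039] [ 0.43  -0.109  0.032]
scene white [311.8 289.1] [ 284  251   57   77 1395] [ 0.721 -0.133  0.047] [ 0.797 -0.095  0.052] [ 0.627 -0.166  0.033]
scene white [280.1 264.8] [278 263   5   5  17] [ 0.625 -0.133  0.012] [ 0.629 -0.129  0.014] [ 0.618 -0.136  0.009]
scene white [245.1 303.4] [230 285  30  38 140] [ 0.637 -0.239  0.014] [ 0.684 -0.231  0.019] [ 0.586 -0.245 -0.003]
scene white [319.9 330.1] [318 328   5   5  24] [ 0.779 -0.172  0.013] [ 0.784 -0.168  0.015] [ 0.773 -0.177  0.009]
tray [[218.53598 229.55199]
 [229.25598 170.592  ]
 [277.392   179.34401]
 [266.672   238.304  ]] [[0.5358, 0.2844, 0.015], [0.7031, 0.2657, 0.015], [0.681, 0.1284, 0.015], [0.5152, 0.1504, 0.015]]
```

View pics/topc.png

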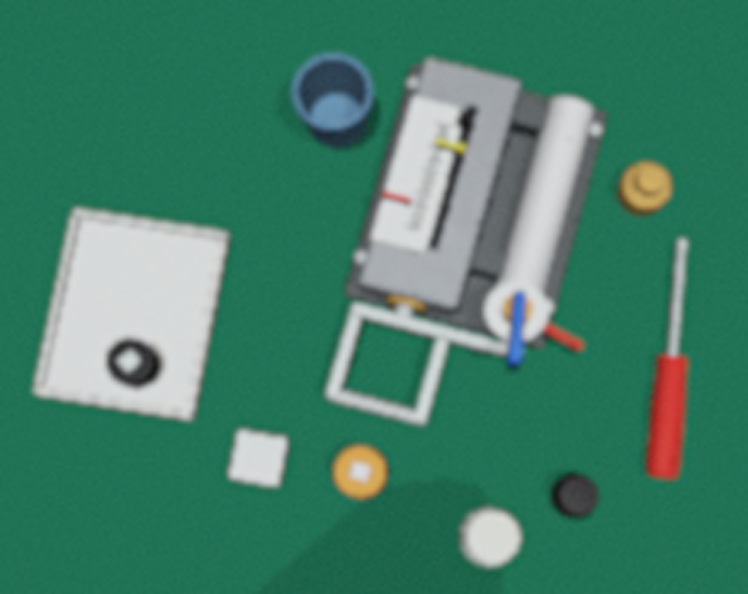

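The crop confirms the layout: yellow pointer at crop (450,147), red mark at (395,197), valve fin at (517,330), and red index at (565,337). The gauge is yawed clockwise by about 12°. I'll move over the specimen next.

```bash
cat >> h.py <<'E'
def go(p,jaw=None):
    """total tool-frame shift (cm) and x turn (rad) to TCP p, tool down, jaw axis (world angle, mod pi)"""
    o=robot.get_obs(); M=R.from_quat(o['tool_rot']).as_matrix()
    a=np.arctan2(M[1,2],M[0,2]); 
    if jaw is None: jaw=a
    da=(jaw-a+np.pi/2)%np.pi-np.pi/2; ja=a+da
    X=np.array([0,0,-1.]);Z=np.array([np.cos(ja),np.sin(ja),0]);W=np.c_[X,np.cross(Z,X),Z]
    rv=R.from_matrix(M.T@W).as_rotvec()
    print('t%.2f pos'%o['time'],np.round(o['position'],4),'jaw%.3f q6 %.2f'%(a,o['q'][5]),'F',o['ft_force'].round(1),'w%.4f'%o['grip_width'],'| shift cm',(M.T@(np.array(p)-o['position'])*100).round(2),'rv',rv.round(3))
    print('  tool axes y',M[:,1].round(2),'z',M[:,2].round(2),'after turn shift',(W.T@(np.array(p)-o['position'])*100).round(2))
E
python3 -c "
from h import *
go([.481,.015,.2],np.pi/2+.2); go([.40,.015,.22],np.pi/2+.2)"
```

```text
t0.15 pos [ 0.2305 -0.5804  0.2218] jaw-1.193 q6 -0.18 F [0.9 1.3 1. ] w0.0868 | shift cm [  2.27  45.25 -46.09] rv [ 0.178 -0.002 -0.   ]
  tool axes y [0.93 0.37 0.  ] z [ 0.37 -0.93 -0.  ] after turn shift [  2.18  36.38 -53.37]
t0.15 pos [ 0.2305 -0.5804  0.2218] jaw-1.193 q6 -0.18 F [0.9 1.3 1. ] w0.0868 | shift cm [  0.27  37.72 -49.08] rv [ 0.178 -0.002 -0.   ]
  tool axes y [0.93 0.37 0.  ] z [ 0.37 -0.93 -0.  ] after turn shift [  0.18  28.44 -54.98]
```

Emit:
{"fn": "arm_command", "kwargs": {"plan": [[0,1,-1,0.178,0,0,6.0],[0.2,3.3,-5,0,0,0,6.0],[0.2,3.3,-5,0,0,0,6.0],[0.2,3.3,-5,0,0,0,6.0],[0,3.3,-5,0,0,0,6.0],[0,3.3,-5,0,0,0,6.0],[0,3.3,-5,0,0,0,6.0],[0,3.3,-5,0,0,0,6.0],[0,3.3,-5,0,0,0,6.0],[0,3.3,-5,0,0,0,6.0],[0,3,-4,0,0,0,6.0],[0,0,0,0,0,0,6.0]]}}

```text
time: 1.65
position: [0.4704, -0.0092, 0.2141]
tool_rot: [0.451, 0.544, -0.45, 0.546]
ft_force: [-0.5, 0.1, -0.3]
grip_width: 0.06
```

```bash
python3 - <<'E'
from h import *
go([.481,.015,.2],np.pi/2+.2)
im,d,K,k1,T=cam('wrist'); cv2.imwrite('pics/w1.png',im); np.savez('w1.npz',im=im,d=d,K=K,k1=k1,T=T)
E
```

```text
t1.65 pos [ 0.4704 -0.0092  0.2141] jaw-1.381 q6 1.12 F [-0.5  0.1 -0.3] w0.0600 | shift cm [ 1.41  1.5  -2.18] rv [-0.011  0.001 -0.003]
  tool axes y [0.98 0.19 0.  ] z [ 0.19 -0.98  0.  ] after turn shift [ 1.41  1.52 -2.17]
```

View pics/w1.png

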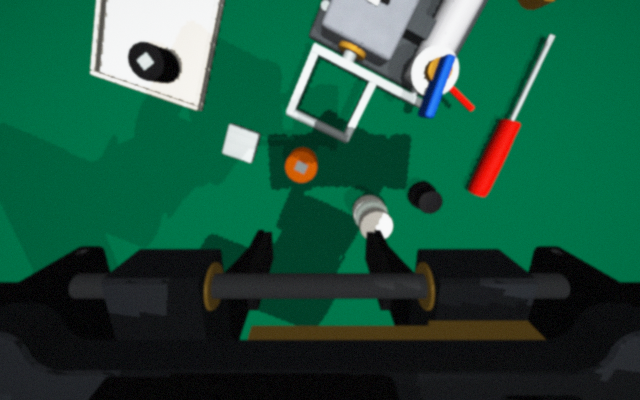

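The wrist view shows the specimen at (301,166), the pull bar from (290,108) to (348,135), the yoke from (318,47) to (415,100), the valve fin at (437,87), and the red index at (461,98).

```bash
python3 - <<'E'
from h import *
for n in('w1','top0'):
    z=np.load(n+'.npz');im,d,K,k1,T=z['im'],z['d'],z['K'],float(z['k1']),z['T'];P=cloud(d,K,k1,T)
    hsv=cv2.cvtColor(im,cv2.COLOR_BGR2HSV)
    m=cv2.inRange(hsv,(8,130,90),(20,255,255)); N,L,S,C=cv2.connectedComponentsWithStats(m)
    g=(m>0)&(P[...,2]>.03)&(P[...,2]<.045)&(np.hypot(P[...,0]-.48,P[...,1]-.015)<.035)
    if g.sum()>5:
        c=cv2.minEnclosingCircle(np.argwhere(g)[:,::-1].astype(np.float32)); print(n,'spec',c,plane(c[0],.038,K,k1,T).round(4),P[g].mean(0).round(4))
    hous=(abs(P[...,2]-.06)<.004)&(P[...,0]>.58)&(P[...,0]<.86)&(P[...,1]<.06)&(P[...,1]>-.12)
    q=P[hous][:,:2].astype(np.float32)
    N,L,S,C=cv2.connectedComponentsWithStats(hous.astype(np.uint8)); i=1+S[1:,4].argmax(); q=P[L==i][:,:2].astype(np.float32)
    print(n,'housing',cv2.minAreaRect(q),len(q))
    # window
    gr=cv2.inRange(hsv,(60,100,30),(90,255,255)); N,L,S,C=cv2.connectedComponentsWithStats(gr,connectivity=4)
    for i in range(1,N):
        if 150<S[i,4]<6000:
            cc=cv2.findContours((L==i).astype(np.uint8),0,2)[0][0][:,0].astype(np.float32)
            w=plane(cc,.037,K,k1,T)[:,:2].astype(np.float32)
            if np.hypot(*(w.mean(0)-[.56,.0]))<.06: r=cv2.minAreaRect(w);print(n,'win',S[i],r,cv2.boxPoints(r).round(4).tolist())
    hh=(P[...,2]>.026)&(P[...,2]<.046)&(P[...,0]>.5)&(P[...,0]<.62)&(P[...,1]<.06)&(P[...,1]>-.06)
    q=P[hh];print('handle pts',len(q),q.min(0).round(3),q.max(0).round(3),np.median(q[:,2]))
    for nm,lo,hi in(('blue',(105,130,60),(130,255,255)),('red',(0,150,80),(6,255,255)),('yel',(20,120,120),(33,255,255))):
        mm=(cv2.inRange(hsv,lo,hi)>0)&(P[...,2]>.055)&(P[...,2]<.11)&(P[...,0]>.5)&(P[...,0]<.82)
        N,L,S,C=cv2.connectedComponentsWithStats(mm.astype(np.uint8))
        for i in range(1,N):
            if S[i,4]>4:
                q=P[L==i]; r=cv2.minAreaRect(q[:,:2].astype(np.float32)); print(n,nm,C[i].round(1),q.mean(0).round(4),cv2.boxPoints(r).round(4).tolist())
E
```

```text
w1 spec ((300.5572509765625, 166.68893432617188), 16.14362335205078) [[0.4819 0.0167 0.038 ]] [0.4819 0.0169 0.0376]
w1 housing ((0.6503863334655762, -0.024097710847854614), (0.07953806966543198, 0.06006566062569618), 75.69444274902344) 3877
w1 win [ 297   57   70   75 3006] ((0.5698767900466919, -0.0038903281092643738), (0.061178773641586304, 0.06079931929707527), 75.50154113769531) [[0.532800018787384, -0.02590000070631504], [0.59170001745224, -0.041099999099969864], [0.6069999933242798, 0.01810000091791153], [0.5480999946594238, 0.0333000011742115]]
handle pts 2569 [ 0.5   -0.06   0.026] [0.62  0.044 0.046] 0.03996627621031762
w1 blue [436.2  87.4] [ 0.5923 -0.098   0.0928] [[0.5648999810218811, -0.10320000350475311], [0.6209999918937683, -0.10620000213384628], [0.6215000152587891, -0.09610000252723694], [0.565500020980835, -0.09300000220537186]]
w1 red [461.4  98.9] [ 0.5906 -0.1378  0.066 ] [[0.5805000066757202, -0.1509999930858612], [0.5852000117301941, -0.1535000056028366], [0.6007000207901001, -0.12479999661445618], [0.5960000157356262, -0.12219999730587006]]
w1 yel [432.1  6
[... 826 characters left out ...]
6] 0.039165444870024935
top0 blue [361.6 210.9] [ 0.5854 -0.1013  0.0949] [[0.5618000030517578, -0.10450000315904617], [0.6155999898910522, -0.11010000109672546], [0.616599977016449, -0.10080000013113022], [0.5627999901771545, -0.09510000050067902]]
top0 red [375.3 211.9] [ 0.5883 -0.1399  0.0645] [[0.5795999765396118, -0.15049999952316284], [0.5845999717712402, -0.15320000052452087], [0.5972999930381775, -0.12939999997615814], [0.5922999978065491, -0.1266999989748001]]
top0 yel [344.6 154.1] [ 0.741  -0.0563  0.0737] [[0.7368999719619751, -0.05689999833703041], [0.7434999942779541, -0.06270000338554382], [0.7477999925613403, -0.05790000036358833], [0.7411999702453613, -0.05209999904036522]]
```

Emit:
{"fn": "arm_command", "kwargs": {"plan": [[2,1.6,-2.3,-0.01,0,0,6.0],[5,0,0,0,0,0,6.0],[5,0,0,0,0,0,6.0],[2.5,0,0,0,0,0,6.0],[0,0,0,0,0,0,6.0]]}}

```text
time: 2.33
position: [0.4825, 0.0083, 0.0663]
tool_rot: [0.45, 0.543, -0.45, 0.548]
ft_force: [0.3, -0.4, 1.0]
grip_width: 0.0601
```

```bash
python3 - <<'E'
from h import *
go([.4817,.0167,.011],np.pi/2+.2)
E
```

```text
t2.33 pos [0.4825 0.0083 0.0663] jaw-1.380 q6 1.17 F [ 0.3 -0.4  1. ] w0.0601 | shift cm [ 5.53  0.05 -0.86] rv [-0.01   0.005 -0.005]
  tool axes y [0.98 0.19 0.  ] z [ 0.19 -0.98  0.  ] after turn shift [ 5.53  0.08 -0.84]
```

Emit:
{"fn": "arm_command", "kwargs": {"plan": [[0.5,0.1,-0.9,-0.01,0,0,6.0],[2.2,0,-0.1,0,0,0,6.0],[2.2,0,0,0,0,0,6.0],[0.6,0,0,0,0,0,6.0],[0.1,0,0,0,0,0,6.0]]}}

```text
time: 2.95
position: [0.486, 0.0167, 0.0142]
tool_rot: [0.45, 0.541, -0.446, 0.553]
ft_force: [0.1, -0.2, 0.7]
grip_width: 0.0599
```

```bash
python3 - <<'E'
from h import *
go([.4817,.0167,.011],np.pi/2+.2)
E
```

```text
t2.95 pos [0.486  0.0167 0.0142] jaw-1.372 q6 1.18 F [ 0.1 -0.2  0.7] w0.0599 | shift cm [ 0.31 -0.43 -0.09] rv [-0.001  0.009 -0.015]
  tool axes y [0.98 0.2  0.02] z [ 0.2  -0.98  0.01] after turn shift [ 0.32 -0.43 -0.08]
```

Emit:
{"fn": "arm_command", "kwargs": {"plan": [[0.2,-0.4,-0.1,0,0.009,-0.015,6.0],[0,0,0,0,0,0,4.5],[0,0,0,0,0,0,3.0],[0,0,0,0,0,0,3.0],[0,0,0,0,0,0,3.0]], "grip_force": 15}}

```text
time: 3.58
position: [0.483, 0.0167, 0.0142]
tool_rot: [0.448, 0.546, -0.447, 0.548]
ft_force: [-0.6, -1.0, -1.5]
grip_width: 0.0396
```

Emit:
{"fn": "arm_command", "kwargs": {"plan": [[-1,0,0,0,0,0,3.0],[-3,0,0,0,0,0,3.0],[-4,0,0,0,0,0,3.0]]}}

```text
time: 3.95
position: [0.4802, 0.0172, 0.0942]
tool_rot: [0.447, 0.549, -0.449, 0.546]
ft_force: [0.1, 1.4, -1.3]
grip_width: 0.0396
```

```bash
python3 - <<'E'
from h import *
go([.655,.202,.1],np.pi/2-.112)
E
```

```text
t3.95 pos [0.4802 0.0172 0.0942] jaw-1.372 q6 1.17 F [ 0.1  1.4 -1.3] w0.0396 | shift cm [ -0.66  20.78 -14.67] rv [ 0.311 -0.001  0.005]
  tool axes y [ 0.98  0.2  -0.  ] z [ 0.2  -0.98 -0.  ] after turn shift [ -0.58  15.3  -20.32]
```

Emit:
{"fn": "arm_command", "kwargs": {"plan": [[-0.5,3,-2,0.155,0,0,3.0],[0,3,-3,0.156,0,0,3.0],[0,3,-4,0,0,0,3.0],[0,3,-4,0,0,0,3.0],[0,3,-4,0,0,0,3.0],[0,2,-3,0,0,0,3.0],[0,0,0,0,0,0,3.0]]}}

```text
time: 4.82
position: [0.6668, 0.2149, 0.1062]
tool_rot: [0.53, 0.468, -0.53, 0.468]
ft_force: [0.1, 0.1, -0.8]
grip_width: 0.0399
```

```bash
python3 - <<'E'
from h import *
go([.656,.201,.0195],np.pi/2-.112)
E
```

```text
t4.83 pos [0.6668 0.2149 0.1062] jaw-1.695 q6 1.85 F [ 0.1  0.1 -0.8] w0.0399 | shift cm [ 8.67 -0.9   1.52] rv [-0.012 -0.    -0.001]
  tool axes y [ 0.99 -0.12  0.  ] z [-0.12 -0.99 -0.  ] after turn shift [ 8.67 -0.92  1.51]
```

Emit:
{"fn": "arm_command", "kwargs": {"plan": [[1,-0.9,1.5,-0.012,0,0,3.0],[3,0,0,0,0,0,3.0],[2.5,0,0,0,0,0,3.0],[1.2,0,0,0,0,0,3.0],[0,0,0,0,0,0,3.0]]}}

```text
time: 5.45
position: [0.6505, 0.1976, 0.0286]
tool_rot: [-0.525, -0.472, 0.529, -0.47]
ft_force: [0.0, -0.4, -1.1]
grip_width: 0.0398
```

```bash
python3 - <<'E'
from h import *
go([.656,.202,.0195],np.pi/2-.112)
E
```

```text
t5.45 pos [0.6505 0.1976 0.0286] jaw-1.683 q6 1.82 F [ 0.  -0.4 -1.1] w0.0398 | shift cm [ 0.91  0.5  -0.5 ] rv [-0.     0.003  0.006]
  tool axes y [ 0.99 -0.11 -0.01] z [-0.11 -0.99  0.  ] after turn shift [ 0.91  0.49 -0.5 ]
```

Emit:
{"fn": "arm_command", "kwargs": {"plan": [[0.2,0.4,-0.4,0,0.003,0.006,3.0],[0.4,0,0,0,0,0,3.0],[0.2,0,0,0,0,0,3.0],[0.1,0,0,0,0,0,3.0]]}}

```text
time: 5.95
position: [0.6572, 0.2016, 0.0222]
tool_rot: [0.529, 0.47, -0.525, 0.472]
ft_force: [0.5, -0.2, -2.3]
grip_width: 0.0397
```

Emit:
{"fn": "arm_command", "kwargs": {"plan": [[0.15,0,0,0,0,0,3.0],[0.1,0,0,0,0,0,3.0]]}}

```text
time: 6.2
position: [0.6574, 0.2016, 0.0198]
tool_rot: [0.529, 0.47, -0.525, 0.472]
ft_force: [-0.3, 0.2, -1.9]
grip_width: 0.0395
```

Emit:
{"fn": "arm_command", "kwargs": {"plan": [[0.1,0,0,0,0,0,3.0]]}}

```text
time: 6.32
position: [0.6575, 0.2016, 0.0192]
tool_rot: [0.529, 0.47, -0.525, 0.472]
ft_force: [-1.2, -1.6, 4.2]
grip_width: 0.04
```

Contact: the force went to +4 N. I'll release and retreat.

Emit:
{"fn": "arm_command", "kwargs": {"plan": [[0,0,0,0,0,0,4.6],[0,0,0,0,0,0,5.6],[0,0,0,0,0,0,5.8],[-2,0,0,0,0,0,5.8],[-5,0,0,0,0,0,5.8],[-5,0,0,0,0,0,5.8],[-3,0,0,0,0,0,5.0]]}}

```text
time: 7.2
position: [0.6559, 0.2012, 0.1747]
tool_rot: [0.529, 0.47, -0.526, 0.472]
ft_force: [0.5, 0.1, -0.1]
grip_width: 0.0539
```

```bash
python3 - <<'E'
from h import *
go([.5495,-.0965,.16],-1.62)
im,d,K,k1,T=cam('scene'); P=cloud(d,K,k1,T);hsv=cv2.cvtColor(im,cv2.COLOR_BGR2HSV)
m=(cv2.inRange(hsv,(6,140,80),(18,255,255))>0)&(P[...,0]>.55)&(P[...,1]>.12)&(P[...,1]<.3); q=P[m];print(len(q),q.mean(0),q.max(0),q.min(0))
cv2.imwrite('pics/s2.png',im[80:330,150:450])
E
```

```text
t7.20 pos [0.6559 0.2012 0.1747] jaw-1.683 q6 1.82 F [ 0.5  0.1 -0.1] w0.0539 | shift cm [ 1.4  -7.24 30.78] rv [-0.063 -0.001 -0.004]
  tool axes y [ 0.99 -0.11  0.  ] z [-0.11 -0.99 -0.  ] after turn shift [ 1.47 -9.16 30.26]
194 [0.66137999 0.19138386 0.03414827] [0.67665606 0.21701949 0.04431801] [0.64073103 0.18047542 0.01119083]
```

Emit:
{"fn": "arm_command", "kwargs": {"plan": [[0,-0.3,4,-0.043,0,0,3.6],[0,-0.2,5.5,0,0,0,3.6],[0,-0.2,5.5,0,0,0,3.6],[0,-0.2,5.5,0,0,0,3.6],[0.5,0,5,0,0,0,3.6],[1,0,3.5,0,0,0,3.6],[0,0,0,0,0,0,3.6]]}}

```text
time: 8.12
position: [0.632, -0.0943, 0.1744]
tool_rot: [0.524, 0.476, -0.508, 0.491]
ft_force: [0.2, -0.4, -0.3]
grip_width: 0.0358
```

```bash
python3 - <<'E'
from h import *
go([.609,-.1005,.15],-1.635)
im,d,K,k1,T=cam('wrist'); cv2.imwrite('pics/w3.png',im); np.savez('w3.npz',im=im,d=d,K=K,k1=k1,T=T)
P=cloud(d,K,k1,T);hsv=cv2.cvtColor(im,cv2.COLOR_BGR2HSV)
for nm,lo,hi in(('blue',(105,130,60),(130,255,255)),('red',(0,150,80),(6,255,255)),('yel',(20,120,120),(33,255,255))):
        mm=(cv2.inRange(hsv,lo,hi)>0)&(P[...,2]>.055)&(P[...,2]<.11)&(P[...,0]>.5)&(P[...,0]<.82)
        N,L,S,C=cv2.connectedComponentsWithStats(mm.astype(np.uint8))
        for i in range(1,N):
            if S[i,4]>10:
                q=P[L==i]; r=cv2.minAreaRect(q[:,:2].astype(np.float32)); print(nm,S[i],C[i].round(1),q.mean(0).round(4),r,cv2.boxPoints(r).round(4).tolist())
E
```

```text
t8.12 pos [ 0.632  -0.0943  0.1744] jaw-1.635 q6 1.30 F [ 0.2 -0.4 -0.3] w0.0358 | shift cm [ 2.37 -2.33  0.77] rv [-0.    -0.002 -0.031]
  tool axes y [ 1.   -0.06  0.03] z [-0.06 -1.   -0.  ] after turn shift [ 2.44 -2.26  0.77]
blue [127   0  28  13 103] [141.6   4.2] [0.8126 0.0456 0.0675] ((0.8119944334030151, 0.0426931194961071), (0.025690728798508644, 0.003787545021623373), 86.52101135253906) [[0.8093000054359436, 0.029999999329447746], [0.8130999803543091, 0.02979999966919422], [0.8147000074386597, 0.055399999022483826], [0.8108999729156494, 0.05559999868273735]]
blue [124   3   7  11  25] [126.4   7.9] [0.8103 0.0584 0.0688] ((0.8101536631584167, 0.0584893673658371), (0.0018014723900705576, 0.006727220490574837), 30.936126708984375) [[0.807699978351593, 0.0608999989926815], [0.8111000061035156, 0.05510000139474869], [0.8126999735832214, 0.05609999969601631], [0.8091999888420105, 0.061799999326467514]]
blue [153   5   9   7  21] [157.2   8.2] [0.8104 0.0353 0.0631] ((0.809950590133667, 0.03425008803606033), (0.016559958457946777, 0.0012324133422225714), 70.416748046875) [[0.8
[... 1578 characters left out ...]
 [350 225  28  15 133] [364.2 232.5] [ 0.5912 -0.1385  0.0653] ((0.5908423066139221, -0.1377246379852295), (0.032064009457826614, 0.005474954843521118), 60.6330451965332) [[0.5806000232696533, -0.15039999783039093], [0.5853999853134155, -0.15299999713897705], [0.6011000275611877, -0.1251000016927719], [0.5963000059127808, -0.12240000069141388]]
yel [245  78  31  10 158] [260.8  82.1] [ 0.7442 -0.0492  0.0754] ((0.7453323006629944, -0.04848650097846985), (0.025201037526130676, 0.0064215706661343575), 75.28829956054688) [[0.7390000224113464, -0.05990000069141388], [0.745199978351593, -0.061500001698732376], [0.7516000270843506, -0.03709999844431877], [0.7454000115394592, -0.03550000116229057]]
```

View pics/w3.png

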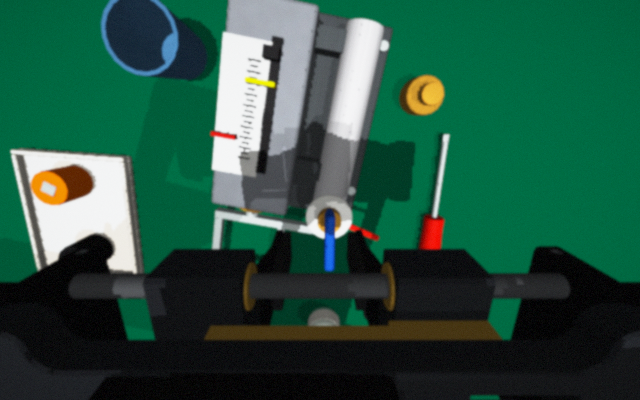

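The wrist view shows the orange specimen upright in the tray at (55,187), the red mark at (222,134), the pointer at (261,82), the black driver at (272,48), the blue fin at (329,240), and the red index at (364,232).

Emit:
{"fn": "arm_command", "kwargs": {"plan": [[0,-2.2,0.8,0,-0.002,-0.031,3.6],[2,0,0,0,0,0,3.6],[2,0,0,0,0,0,3.6],[1,0,0,0,0,0,3.6]]}}

```text
time: 8.68
position: [0.6068, -0.0953, 0.1266]
tool_rot: [-0.514, -0.486, 0.514, -0.486]
ft_force: [0.3, 0.3, -0.3]
grip_width: 0.0358
```

```bash
python3 - <<'E'
from h import *
go([.6106,-.1013,.077],-1.63)
E
```

```text
t8.68 pos [ 0.6068 -0.0953  0.1266] jaw-1.627 q6 1.29 F [ 0.3  0.3 -0.3] w0.0358 | shift cm [4.96 0.42 0.58] rv [0.003 0.    0.001]
  tool axes y [ 1.   -0.06 -0.  ] z [-0.06 -1.    0.  ] after turn shift [4.96 0.42 0.58]
```

Emit:
{"fn": "arm_command", "kwargs": {"plan": [[0.5,0.4,0.6,0,0,0,3.6],[2,0,0,0,0,0,3.6],[2,0,0,0,0,0,3.6],[0.4,0,0,0,0,0,3.6],[0,0,0,0,0,0,3.6]]}}

```text
time: 9.3
position: [0.6124, -0.1016, 0.0789]
tool_rot: [0.513, 0.485, -0.513, 0.488]
ft_force: [-0.7, -0.6, -0.2]
grip_width: 0.036
```

```bash
python3 - <<'E'
from h import *
go([.6106,-.1013,.077],-1.63)
E
```

```text
t9.30 pos [ 0.6124 -0.1016  0.0789] jaw-1.624 q6 1.28 F [-0.7 -0.6 -0.2] w0.0360 | shift cm [ 0.19 -0.18 -0.02] rv [ 0.006  0.002 -0.003]
  tool axes y [ 1.   -0.05  0.  ] z [-0.05 -1.    0.  ] after turn shift [ 0.19 -0.18 -0.02]
```

Emit:
{"fn": "arm_command", "kwargs": {"plan": [[0.1,-0.15,0,0,0,0,3.6],[0,0,0,0,0,0,2.0],[0,0,0,0,0,0,0.5],[0,0,0,0,0,0,0.5],[0,0,0,0,0,0,0.5]], "grip_force": 25}}

```text
time: 9.93
position: [0.6125, -0.103, 0.0806]
tool_rot: [0.513, 0.484, -0.512, 0.49]
ft_force: [-0.3, -2.4, -1.2]
grip_width: 0.0097
```

Emit:
{"fn": "arm_command", "kwargs": {"plan": [[0,0,0,-0.12,0,0,0.5],[0,0,0,-0.12,0,0,0.5],[0,0,0,-0.12,0,0,0.5]]}}

```text
time: 10.3
position: [0.6124, -0.1024, 0.0806]
tool_rot: [0.416, 0.57, -0.415, 0.575]
ft_force: [-0.1, 0.0, 1.2]
grip_width: 0.0096
```

```bash
python3 - <<'E'
from h import *
go([.6106,-.1013,.077],-1.63+1.13); print(robot.get_obs()['moment'])
E
```

```text
t10.30 pos [ 0.6124 -0.1024  0.0806] jaw-1.255 q6 0.91 F [-0.1  0.   1.2] w0.0096 | shift cm [ 0.36 -0.14 -0.16] rv [-0.755  0.007 -0.004]
  tool axes y [0.95 0.31 0.01] z [ 0.31 -0.95  0.01] after turn shift [ 0.36  0.01 -0.21]
[ 0.02850965  0.01290887 -0.16277814]
```

Emit:
{"fn": "arm_command", "kwargs": {"plan": [[0,0,0,-0.13,0,0,0.5],[0,0,0,-0.13,0,0,0.5],[0,0,0,-0.13,0,0,0.5],[0,0,0,-0.13,0,0,0.5],[0,0,0,-0.13,0,0,0.5],[0,0,0,-0.1,0,0,0.5],[0,0,0,0,0,0,0.5]]}}

```text
time: 11.18
position: [0.6116, -0.1013, 0.0806]
tool_rot: [0.171, 0.685, -0.169, 0.688]
ft_force: [-0.3, -0.7, 0.2]
grip_width: 0.0096
```

```bash
python3 - <<'E'
from h import *
go([.6106,-.1013,.077],-.502)
for n in('top','scene'):
  im,d,K,k1,T=cam(n)
  P=cloud(d,K,k1,T);hsv=cv2.cvtColor(im,cv2.COLOR_BGR2HSV)
  for nm,lo,hi in(('blue',(105,130,60),(130,255,255)),('red',(0,150,80),(6,255,255))):
        mm=(cv2.inRange(hsv,lo,hi)>0)&(P[...,2]>.05)&(P[...,2]<.11)&(P[...,0]>.5)&(P[...,0]<.66)
        q=P[mm]
        if len(q)>5: print(n,nm,len(q),cv2.minAreaRect(q[:,:2].astype(np.float32)))
E
```

```text
t11.18 pos [ 0.6116 -0.1013  0.0806] jaw-0.486 q6 0.14 F [-0.3 -0.7  0.2] w0.0096 | shift cm [ 0.36 -0.05 -0.09] rv [ 0.016  0.004 -0.003]
  tool axes y [0.47 0.88 0.  ] z [ 0.88 -0.47  0.  ] after turn shift [ 0.36 -0.05 -0.09]
scene blue 58 ((0.5954635143280029, -0.13619016110897064), (0.01695484295487404, 0.009703081101179123), 58.97188949584961)
scene red 12 ((0.5867975950241089, -0.1488114893436432), (0.009149931371212006, 0.005378142464905977), 69.140380859375)
```

Emit:
{"fn": "arm_command", "kwargs": {"plan": [[0,0,0,0,0,0,2.0],[0,0,0,0,0,0,3.4],[-2,0,0,0,0,0,3.6],[-5,0,0,0,0,0,3.6],[-4,-1,0,0.17,0,0,3.6],[0,-1.5,0,0.18,0,0,3.6],[0,-2,0,0.18,0,0,3.6],[0,-2,0,0.18,0,0,3.6]]}}

```text
time: 12.28
position: [0.5648, -0.1445, 0.1932]
tool_rot: [0.407, 0.578, -0.404, 0.58]
ft_force: [-0.5, 1.0, 0.2]
grip_width: 0.036
```

```bash
cat >> h.py <<'E'
def blobs(im,P,which=('blue','red','yel'),mn=10):
    hsv=cv2.cvtColor(im,cv2.COLOR_BGR2HSV); C={'blue':((105,130,60),(130,255,255)),'red':((0,150,80),(6,255,255)),'yel':((20,120,120),(33,255,255))}
    for nm in which:
        mm=(cv2.inRange(hsv,*C[nm])>0)&(P[...,2]>.05)&(P[...,2]<.11)&(P[...,0]>.5)&(P[...,0]<.8)&(P[...,1]<.03)
        N,L,S,c=cv2.connectedComponentsWithStats(mm.astype(np.uint8))
        for i in range(1,N):
            if S[i,4]>mn:
                q=P[L==i]; r=cv2.minAreaRect(q[:,:2].astype(np.float32)); print(nm,S[i],c[i].round(1),q.mean(0).round(4),np.round(r[0],4),np.round(r[1],4),'ang%.1f'%r[2])
E
python3 - <<'E'
from h import *
go([.545,-.0,.16],-1.822)
im,d,K,k1,T=cam('wrist'); cv2.imwrite('pics/w4.png',im); np.savez('w4.npz',im=im,d=d,K=K,k1=k1,T=T)
blobs(im,cloud(d,K,k1,T))
E
```

```text
t12.28 pos [ 0.5648 -0.1445  0.1932] jaw-1.221 q6 0.77 F [-0.5  1.   0.2] w0.0360 | shift cm [  3.34   3.07 -14.25] rv [ 0.601 -0.002 -0.006]
  tool axes y [0.94 0.34 0.01] z [ 0.34 -0.94 -0.  ] after turn shift [  3.32  -5.51 -13.51]
blue [284 128  45  48 626] [306.8 152. ] [ 0.6037 -0.1174  0.0942] [ 0.6027 -0.1172] [0.0558 0.0094] ang61.7
red [221   0  17  11  68] [230.2   4.3] [ 0.6991 -0.0121  0.0728] [ 0.6994 -0.0108] [0.0143 0.0035] ang76.5
red [329 173   6   6  23] [331.2 175.7] [ 0.5847 -0.1501  0.066 ] [ 0.5845 -0.1498] [0.0055 0.0046] ang65.3
yel [427  51  20  23 161] [436.9  61.7] [ 0.726  -0.2095  0.0506] [ 0.726  -0.2099] [0.0193 0.0186] ang86.3
yel [294 126  13  14  75] [300.8 131.3] [ 0.6184 -0.1053  0.0799] [ 0.6186 -0.1059] [0.0167 0.0053] ang61.0
yel [284 139   9  10  26] [287.6 144.1] [ 0.6025 -0.0972  0.0799] [ 0.6026 -0.097 ] [0.0115 0.0024] ang55.7
```

View pics/w4.png

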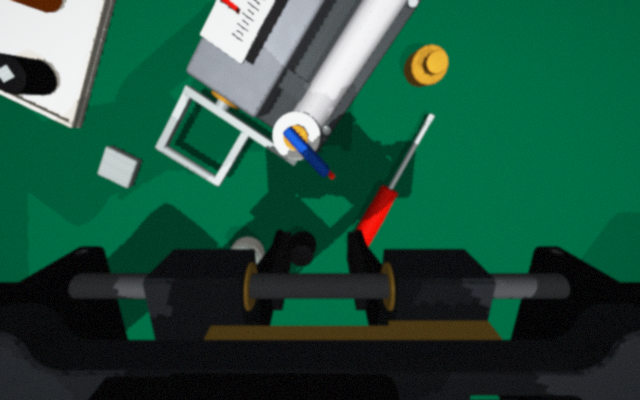

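The view shows the blue fin from (287,130) to (327,173), with the red index tip just peeking out beyond its end at (331,176). Measured fin angle is 61.7° against 60.6–61.9° for the index, so the valve is set. Next is the hook.

Emit:
{"fn": "arm_command", "kwargs": {"plan": [[0,0,-2,0.15,0,0,0],[0,0,-3,0.15,0,0,0],[0,0,-3,0.15,0,0,0],[0,-1,-3,0.151,0,0,0],[0,-1,-2,0,0,0,0],[0,0,0,0,0,0,0]]}}

```text
time: 13.08
position: [0.5377, -0.0096, 0.1928]
tool_rot: [0.564, 0.43, -0.56, 0.428]
ft_force: [-0.0, -0.5, 0.6]
grip_width: 0.0003
```

```bash
python3 - <<'E'
from h import *
go([.5674,-.0033,.06],-1.822)
E
```

```text
t13.07 pos [ 0.5377 -0.0096  0.1928] jaw-1.837 q6 1.61 F [-0.  -0.5  0.6] w0.0003 | shift cm [13.29  2.68 -1.33] rv [-0.015 -0.005 -0.001]
  tool axes y [ 0.96 -0.26  0.  ] z [-0.26 -0.96 -0.  ] after turn shift [13.28  2.72 -1.35]
```

Emit:
{"fn": "arm_command", "kwargs": {"plan": [[1,2.7,-1.35,-0.015,-0.005,0,0],[0,0,0,0,0,0,0]]}}

```text
time: 13.32
position: [0.5688, -0.0046, 0.1829]
tool_rot: [0.558, 0.433, -0.558, 0.435]
ft_force: [-0.5, 0.3, 0.2]
grip_width: 0.0007
```

```bash
python3 - <<'E'
from h import *
go([.5674,-.0033,.06],-1.822)
im,d,K,k1,T=cam('wrist'); np.savez('w5.npz',im=im,d=d,K=K,k1=k1,T=T); P=cloud(d,K,k1,T); blobs(im,P)
hsv=cv2.cvtColor(im,cv2.COLOR_BGR2HSV)
gr=cv2.inRange(hsv,(60,100,20),(90,255,255)); N,L,S,C=cv2.connectedComponentsWithStats(gr,connectivity=4)
for i in range(1,N):
    if 500<S[i,4]<9000:
        cc=cv2.findContours((L==i).astype(np.uint8),0,2)[0][0][:,0].astype(np.float32)
        w=plane(cc,.037,K,k1,T)[:,:2].astype(np.float32)
        if np.hypot(*(w.mean(0)-[.56,.0]))<.06: r=cv2.minAreaRect(w);print('win',S[i],r)
cv2.imwrite('pics/w5.png',cv2.resize(im[0:300,200:450],None,fx=2,fy=2))
E
```

```text
t13.32 pos [ 0.5688 -0.0046  0.1829] jaw-1.819 q6 1.62 F [-0.5  0.3  0.2] w0.0007 | shift cm [12.29 -0.2  -0.11] rv [ 0.003  0.001 -0.002]
  tool axes y [ 0.97 -0.25  0.  ] z [-0.25 -0.97  0.  ] after turn shift [12.29 -0.17 -0.09]
blue [397 124  68  24 676] [431.9 135.5] [ 0.6038 -0.115   0.095 ] [ 0.603  -0.1162] [0.0577 0.0091] ang62.5
red [273  53  25   6 123] [285.  56.] [ 0.7003 -0.0062  0.0729] [ 0.7003 -0.0062] [0.0213 0.004 ] ang74.2
yel [404 118  18   8  82] [412.6 121. ] [ 0.6185 -0.1049  0.08  ] [ 0.6187 -0.1052] [0.0166 0.0047] ang64.4
yel [406 137  12   6  52] [410.8 139.7] [ 0.6021 -0.1008  0.0799] [ 0.602 -0.101] [0.011  0.0049] ang69.4
win [ 291  158   56   52 2752] ((0.5703884959220886, -0.003830309957265854), (0.06168290972709656, 0.06011763960123062), 75.76731872558594)
```

View pics/w5.png

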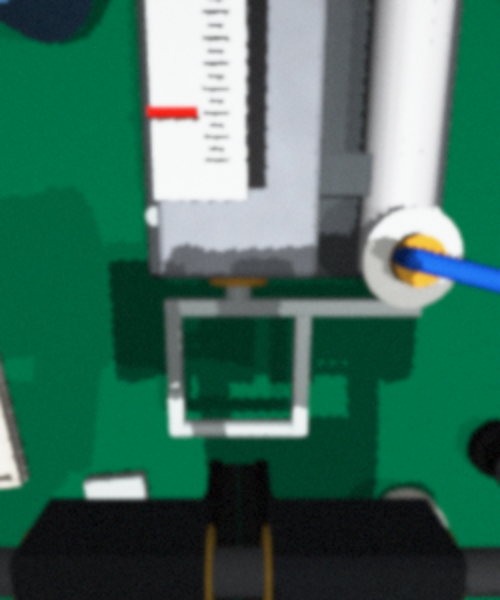

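The crop shows the D-handle window unobstructed, with the closed fingers above and the red mark at crop (172,112). I'll descend into the window.

Emit:
{"fn": "arm_command", "kwargs": {"plan": [[3,-0.1,0,0,0,0,0],[4,0,0,0,0,0,0],[4,0,0,0,0,0,0],[0.5,0,0,0,0,0,0]]}}

```text
time: 13.88
position: [0.5658, -0.0082, 0.0677]
tool_rot: [-0.558, -0.433, 0.558, -0.435]
ft_force: [-0.1, 0.3, -0.7]
grip_width: 0.0005
```

```bash
python3 - <<'E'
from h import *
go([.5685,-.0035,.018],-1.822)
E
```

```text
t13.88 pos [ 0.5658 -0.0082  0.0677] jaw-1.820 q6 1.61 F [-0.1  0.3 -0.7] w0.0005 | shift cm [ 4.97  0.13 -0.53] rv [ 0.002  0.002 -0.003]
  tool axes y [ 0.97 -0.25  0.  ] z [-0.25 -0.97  0.  ] after turn shift [ 4.97  0.14 -0.52]
```

Emit:
{"fn": "arm_command", "kwargs": {"plan": [[0.5,0.1,-0.5,0,0,0,0],[2,0,0,0,0,0,0],[2,0,0,0,0,0,0],[0.3,0,0,0,0,0,0],[0,0,0,0,0,0,0]]}}

```text
time: 14.5
position: [0.5737, -0.0049, 0.0256]
tool_rot: [0.561, 0.429, -0.555, 0.439]
ft_force: [0.1, 0.2, 0.5]
grip_width: 0.0002
```

```bash
cat >> h.py <<'E'
GX=np.array([.9686,-.2487,0])
def gap(n,view=None):
    "pointer minus mark along gauge x, mean of z~.07 plane rays"
    im,d,K,k1,T=cam(n); hsv=cv2.cvtColor(im,cv2.COLOR_BGR2HSV); P=cloud(d,K,k1,T); out={}
    G=(P-np.array([.535,.005,0]))
    gx=G@GX; gy=G[...,0]*.2487+G[...,1]*.9686
    for nm,lo,hi in(('red',(0,110,80),(8,255,255)),('yel',(20,90,90),(35,255,255))):
        m=(cv2.inRange(hsv,lo,hi)>0)&(P[...,2]>.05)&(gx>.1)&(gx<.25)&(abs(gy)<.045)
        N,L,S,c=cv2.connectedComponentsWithStats(m.astype(np.uint8))
        if N<2: print(n,nm,'none'); continue
        i=1+S[1:,4].argmax(); v,u=np.nonzero(L==i); w=hsv[v,u,1].astype(float)
        uv=np.array([(u*w).sum(),(v*w).sum()])/w.sum()
        p=plane(uv,.072,K,k1,T)[0]-[.535,.005,0]; out[nm]=(p@GX,p[0]*.2487+p[1]*.9686,len(u),uv.round(1))
    for k,v in out.items(): print(n,k,'gx%.4f gy%.4f n%d'%v[:3],v[3])
    if len(out)==2: print(n,'gap mm %.2f'%((out['yel'][0]-out['red'][0])*1000))
    if view: cv2.imwrite(view,im)
    return im
E
python3 - <<'E'
from h import *
go([.5485,.002,.018],-1.822)
for n in('scene','scene','top','wrist'): gap(n)
E
```

```text
t14.50 pos [ 0.5737 -0.0049  0.0256] jaw-1.820 q6 1.62 F [0.1 0.2 0.5] w0.0002 | shift cm [ 0.72 -2.62 -0.05] rv [ 0.002  0.002 -0.015]
  tool axes y [ 0.97 -0.25  0.02] z [-0.25 -0.97  0.  ] after turn shift [ 0.76 -2.61 -0.04]
scene red gx0.1659 gy0.0287 n18 [348.7 237.2]
scene yel gx0.2174 gy-0.0033 n44 [350.1 264.2]
scene gap mm 51.53
scene red gx0.1659 gy0.0287 n18 [348.7 237.2]
scene yel gx0.2174 gy-0.0033 n44 [350.1 264.2]
scene gap mm 51.52
top red none
top yel gx0.2143 gy-0.0051 n18 [343.4 154.2]
wrist red gx0.1593 gy0.0197 n14 [267.9   2.9]
wrist yel gx0.0943 gy-0.0821 n1 [513. 179.]
wrist gap mm -65.00
```

Emit:
{"fn": "arm_command", "kwargs": {"plan": [[0.6,-0.5,0,0,0.002,-0.015,0],[0.1,-0.7,0,0,0,0,0],[0,-0.6,0,0,0,0,0],[0,-0.5,0,0,0,0,0]]}}

```text
time: 15.2
position: [0.55, 0.001, 0.0183]
tool_rot: [0.559, 0.434, -0.558, 0.434]
ft_force: [1.9, -0.7, 0.3]
grip_width: 0.0005
```

```bash
python3 - <<'E'
from h import *
go([.5485,.002,.018],-1.822); gap('scene')
E
```

```text
t15.20 pos [0.55   0.001  0.0183] jaw-1.821 q6 1.62 F [ 1.9 -0.7  0.3] w0.0005 | shift cm [ 0.03 -0.17 -0.06] rv [ 0.001 -0.    -0.   ]
  tool axes y [ 0.97 -0.25  0.  ] z [-0.25 -0.97 -0.  ] after turn shift [ 0.03 -0.17 -0.06]
scene red gx0.1659 gy0.0287 n18 [348.7 237.2]
scene yel gx0.2174 gy-0.0033 n44 [350.1 264.2]
scene gap mm 51.53
```

Emit:
{"fn": "arm_command", "kwargs": {"plan": [[0,-0.7,0,0,0,0,0],[0,-0.8,0,0,0,0,0],[0,-0.8,0,0,0,0,0],[0,-0.8,0,0,0,0,0],[0,-0.6,0,0,0,0,0],[0,0,0,0,0,0,0]]}}

```text
time: 16.0
position: [0.528, 0.0067, 0.0194]
tool_rot: [0.567, 0.424, -0.55, 0.443]
ft_force: [5.0, -1.9, -5.6]
grip_width: 0.0003
```

```bash
python3 - <<'E'
from h import *
p=robot.get_obs()['position']
go([.5485,.002,.018],-1.822); print('TCP gx %.4f'%((p-[.535,.005,0])@GX)); gap('scene'); gap('top')
E
```

```text
t16.00 pos [0.528  0.0067 0.0194] jaw-1.821 q6 1.62 F [ 5.  -1.9 -5.6] w0.0003 | shift cm [ 0.22  2.1  -0.06] rv [ 0.001 -0.002 -0.036]
  tool axes y [ 0.97 -0.25  0.04] z [-0.25 -0.97 -0.  ] after turn shift [ 0.14  2.1  -0.06]
TCP gx -0.0072
scene red gx0.1659 gy0.0287 n18 [348.7 237.2]
scene yel gx0.2100 gy-0.0025 n43 [348.3 261.1]
scene gap mm 44.09
top red none
top yel gx0.2082 gy-0.0049 n19 [342.7 156.3]
```

Emit:
{"fn": "arm_command", "kwargs": {"plan": [[0,-0.5,0,0,0,-0.036,0],[0,-0.8,0,0,0,-0.01,0],[0,-0.8,0,0,0,-0.01,0],[0,-0.8,0,0,0,-0.01,0],[0,-0.4,0,0,0,-0.01,0],[0,0,0,0,0,0,0]]}}

```text
time: 16.85
position: [0.5194, 0.0089, 0.0208]
tool_rot: [0.563, 0.431, -0.555, 0.436]
ft_force: [7.5, -2.2, -6.0]
grip_width: 0.0005
```

```bash
python3 - <<'E'
from h import *
p=robot.get_obs()['position']
go([.5485,.002,.018],-1.822); print('TCP gx %.4f'%((p-[.535,.005,0])@GX)); gap('scene'); gap('top')
E
```

```text
t16.85 pos [0.5194 0.0089 0.0208] jaw-1.823 q6 1.62 F [ 7.5 -2.2 -6. ] w0.0005 | shift cm [ 0.31  2.98 -0.06] rv [-0.001 -0.004 -0.012]
  tool axes y [ 0.97 -0.25  0.01] z [-0.25 -0.97 -0.  ] after turn shift [ 0.28  2.99 -0.06]
TCP gx -0.0160
scene red gx0.1659 gy0.0287 n18 [348.7 237.2]
scene yel gx0.2004 gy-0.0029 n45 [345.4 257.4]
scene gap mm 34.49
top red none
top yel gx0.1984 gy-0.0045 n21 [341.6 159.7]
```

Emit:
{"fn": "arm_command", "kwargs": {"plan": [[0.1,-0.9,0,0,0,-0.02,0],[0.1,-0.9,0,0,0,-0.01,0],[0.1,-0.9,0,0,0,-0.01,0]]}}

```text
time: 17.32
position: [0.5111, 0.011, 0.0207]
tool_rot: [0.563, 0.431, -0.555, 0.435]
ft_force: [10.8, -3.1, -3.0]
grip_width: 0.0004
```

```bash
cat > st.py <<'E'
from h import *
p=robot.get_obs()['position']
go([.5485,.002,.018],-1.822); print('TCP gx %.4f'%((p-[.535,.005,0])@GX)); gap('scene'); gap('top')
p=robot.get_obs()['position'];print('after TCP gx %.4f'%((p-[.535,.005,0])@GX))
E
python3 st.py
```

```text
t17.32 pos [0.5111 0.011  0.0207] jaw-1.823 q6 1.62 F [10.8 -3.1 -3. ] w0.0004 | shift cm [ 0.31  3.85 -0.06] rv [-0.001 -0.005 -0.012]
  tool axes y [ 0.97 -0.25  0.01] z [-0.25 -0.97 -0.01] after turn shift [ 0.27  3.85 -0.06]
TCP gx -0.0247
scene red gx0.1659 gy0.0287 n18 [348.7 237.2]
scene yel gx0.1948 gy-0.0015 n41 [344.4 254.9]
scene gap mm 28.97
top red none
top yel gx0.1930 gy-0.0054 n23 [341.4 161.7]
after TCP gx -0.0253
```

Emit:
{"fn": "arm_command", "kwargs": {"plan": [[0.1,-1.0,0,0,0,-0.02,0],[0.1,-1.0,0,0,0,-0.01,0],[0.1,-1.0,0,0,0,-0.01,0],[0.1,-1.0,0,0,0,-0.01,0]]}}

```text
time: 17.92
position: [0.5009, 0.0137, 0.0209]
tool_rot: [0.567, 0.427, -0.552, 0.438]
ft_force: [11.4, -3.5, -4.9]
grip_width: 0.0006
```

```bash
python3 st.py
```

```text
t17.93 pos [0.5009 0.0137 0.0209] jaw-1.824 q6 1.61 F [11.4 -3.5 -4.9] w0.0006 | shift cm [ 0.41  4.9  -0.06] rv [-0.002 -0.008 -0.025]
  tool axes y [ 0.97 -0.25  0.03] z [-0.25 -0.97 -0.01] after turn shift [ 0.29  4.91 -0.05]
TCP gx -0.0352
scene red gx0.1659 gy0.0287 n18 [348.7 237.2]
scene yel gx0.1841 gy-0.0014 n39 [341.5 250.8]
scene gap mm 18.23
top red none
top yel gx0.1824 gy-0.0042 n21 [339.9 165.2]
after TCP gx -0.0359
```

Emit:
{"fn": "arm_command", "kwargs": {"plan": [[0.15,-1.05,0,0,0,-0.02,0],[0.15,-1.05,0,0,0,-0.02,0],[0.15,-1.05,0,0,0,-0.02,0],[0.1,-1.05,0,0,0,-0.02,0]]}}

```text
time: 18.52
position: [0.4947, 0.0152, 0.0209]
tool_rot: [0.567, 0.429, -0.552, 0.436]
ft_force: [12.1, -4.3, -6.5]
grip_width: 0.0004
```

```bash
python3 st.py; python3 - <<'E'
from h import *
a=gap('scene');b=gap('top')
cv2.imwrite('pics/m1.png',np.hstack([cv2.resize(a[215:285,300:390],(630,490),interpolation=2)]))
E
```

```text
t18.52 pos [0.4947 0.0152 0.0209] jaw-1.825 q6 1.61 F [12.1 -4.3 -6.5] w0.0004 | shift cm [ 0.41  5.53 -0.07] rv [-0.003 -0.01  -0.021]
  tool axes y [ 0.97 -0.25  0.02] z [-0.25 -0.97 -0.01] after turn shift [ 0.29  5.54 -0.05]
TCP gx -0.0416
scene red gx0.1659 gy0.0287 n18 [348.7 237.2]
scene yel gx0.1780 gy-0.0024 n40 [339.4 248.7]
scene gap mm 12.14
top red none
top yel gx0.1766 gy-0.0047 n22 [339.5 167.3]
after TCP gx -0.0419
scene red gx0.1659 gy0.0287 n18 [348.7 237.2]
scene yel gx0.1778 gy-0.0027 n39 [339.2 248.7]
scene gap mm 11.96
top red none
top yel gx0.1766 gy-0.0047 n22 [339.5 167.3]
```

View pics/m1.png

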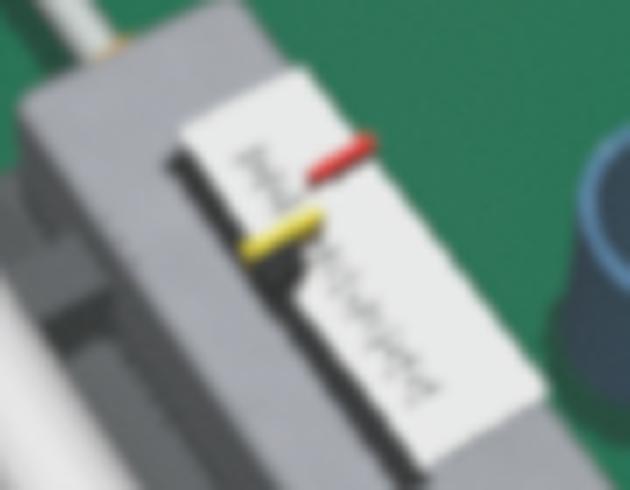

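The scene crop shows the yellow pointer at crop (283,236) with the black driver right behind it, still short of the red mark at (343,160). I'll improve the top-camera measurement of the red mark.

```bash
cat > fine.py <<'E'
from h import *
def fine(n,z={'red':.075,'yel':.077}):
    im,d,K,k1,T=cam(n); b,g,r=[im[...,i].astype(float) for i in range(3)]
    v,u=np.mgrid[:400,:640]; Q=(plane(np.c_[u.ravel(),v.ravel()],.075,K,k1,T)-[.535,.005,0])
    gx=(Q@GX).reshape(400,640); gy=(Q[:,0]*.2487+Q[:,1]*.9686).reshape(400,640)
    reg=(gx>.145)&(gx<.225)&(gy>-.018)&(gy<.042)
    W={'red':np.clip(r-g-25,0,None)*(abs(r-g)>abs(g-b)*1.2),'yel':np.clip(np.minimum(r,g)-b-25,0,None)}
    o={}
    for k,w in W.items():
        w=w*reg
        w[w<.35*w.max()]=0
        N,L,S,c=cv2.connectedComponentsWithStats((w>0).astype(np.uint8)); i=1+np.argmax([w[L==j].sum() for j in range(1,N)]); w=w*(L==i)
        uv=[(w*u).sum()/w.sum(),(w*v).sum()/w.sum()]
        p=plane(uv,z[k],K,k1,T)[0]-[.535,.005,0]; o[k]=p@GX; print(n,k,np.round(uv,2),'n',(w>0).sum(),'gx %.4f gy %.4f'%(p@GX,p[0]*.2487+p[1]*.9686))
    print(n,'gap %.2f mm'%(1e3*(o['yel']-o['red'])))
if __name__=='__main__':
    fine('scene');fine('top')
    p=robot.get_obs();print('TCP gx %.4f'%((p['position']-[.535,.005,0])@GX),p['ft_force'].round(1),p['position'].round(4),p['time'])
E
python3 fine.py; python3 - <<'E'
import fine,numpy as np
# same measures on stored start images
for n in('scene','top'):
    z=np.load(n+'0.npz'); fine.cam=lambda _:(z['im'],z['d'],z['K'],float(z['k1']),z['T']); print('start');fine.fine(n)
z=np.load('w3.npz');fine.fine('w3')
E
```

```text
scene red [348.21 237.25] n 25 gx 0.1666 gy 0.0266
scene yel [339.74 247.98] n 35 gx 0.1791 gy -0.0026
scene gap 12.50 mm
top red [325.52 169.17] n 12 gx 0.1609 gy 0.0296
top yel [339.18 167.29] n 21 gx 0.1751 gy -0.0040
top gap 14.25 mm
TCP gx -0.0419 [11.5 -3.8 -3.2] [0.4944 0.0153 0.0208] 18.825
start
scene red [348.2  237.24] n 25 gx 0.1666 gy 0.0266
scene yel [350.7  263.39] n 38 gx 0.2183 gy -0.0031
scene gap 51.71 mm
start
top red [325.5  169.17] n 12 gx 0.1609 gy 0.0297
top yel [343.04 153.79] n 19 gx 0.2137 gy -0.0041
top gap 52.81 mm
w3 red [222.21 134.76] n 103 gx 0.1644 gy 0.0289
w3 yel [260.36  81.93] n 159 gx 0.2160 gy -0.0003
w3 gap 51.56 mm
```

Emit:
{"fn": "arm_command", "kwargs": {"plan": [[0.15,-1.2,0,0,0,-0.03,0],[0.15,-1.2,0,0,0,-0.02,0],[0.1,-1.2,0,0,0,-0.02,0]]}}

```text
time: 19.2
position: [0.4884, 0.0169, 0.0208]
tool_rot: [0.566, 0.431, -0.553, 0.433]
ft_force: [13.5, -4.1, -7.9]
grip_width: 0.0003
```

```bash
python3 fine.py
```

```text
scene red [348.21 237.25] n 25 gx 0.1666 gy 0.0266
scene yel [338.3  245.48] n 36 gx 0.1729 gy -0.0020
scene gap 6.30 mm
top red [325.5  169.17] n 12 gx 0.1609 gy 0.0297
top yel [338.58 169.73] n 17 gx 0.1683 gy -0.0043
top gap 7.43 mm
TCP gx -0.0486 [12.4 -3.6 -4.4] [0.4879 0.017  0.0207] 19.3
```

Emit:
{"fn": "arm_command", "kwargs": {"plan": [[0.1,-1.2,0,0,0,-0.02,0],[0.1,-1.15,0,0,0,-0.02,0]]}}

```text
time: 19.55
position: [0.4849, 0.0178, 0.0208]
tool_rot: [0.567, 0.431, -0.553, 0.433]
ft_force: [14.0, -4.4, -7.0]
grip_width: 0.0002
```

```bash
python3 fine.py
```

```text
scene red [348.2  237.25] n 25 gx 0.1666 gy 0.0266
scene yel [337.24 244.19] n 33 gx 0.1694 gy -0.0022
scene gap 2.74 mm
top red [325.52 169.17] n 12 gx 0.1609 gy 0.0296
top yel [338.33 170.91] n 20 gx 0.1650 gy -0.0045
top gap 4.15 mm
TCP gx -0.0520 [12.5 -4.1 -6.6] [0.4846 0.0178 0.0208] 19.65
```

Emit:
{"fn": "arm_command", "kwargs": {"plan": [[0.1,-1.2,0,0,0,-0.02,0]]}}

```text
time: 19.77
position: [0.4833, 0.0182, 0.0208]
tool_rot: [0.567, 0.431, -0.552, 0.433]
ft_force: [12.9, -4.8, -6.6]
grip_width: 0.0006
```

```bash
python3 fine.py; python3 - <<'E'
from h import *
a=cam('scene')[0];b=cam('top')[0]
cv2.imwrite('pics/m2.png',np.hstack([cv2.resize(a[215:265,315:365],(400,400),interpolation=2),cv2.resize(b[145:195,310:360],(400,400),interpolation=2)]))
E
```

```text
scene red [348.21 237.25] n 25 gx 0.1666 gy 0.0266
scene yel [337.29 243.29] n 38 gx 0.1677 gy -0.0010
scene gap 1.08 mm
top red [325.51 169.17] n 12 gx 0.1609 gy 0.0296
top yel [338.47 171.65] n 18 gx 0.1632 gy -0.0054
top gap 2.30 mm
TCP gx -0.0538 [12.8 -4.5 -6.3] [0.4828 0.0183 0.0208] 19.875
```

View pics/m2.png

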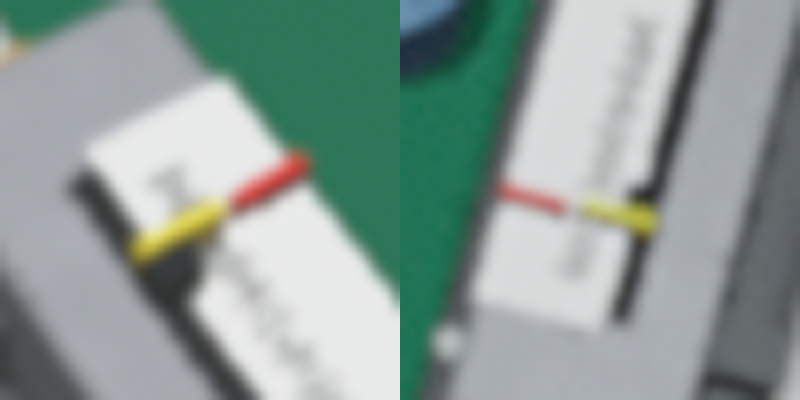

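The crops show the pointer almost in line with the red mark, about 1–2 mm short. I'll make one small further step.

Emit:
{"fn": "arm_command", "kwargs": {"plan": [[0.1,-1.15,0,0,0,-0.02,0]]}}

```text
time: 20.1
position: [0.4822, 0.0184, 0.0209]
tool_rot: [0.568, 0.43, -0.552, 0.433]
ft_force: [13.5, -4.0, -6.4]
grip_width: 0.0005
```

```bash
python3 fine.py
```

```text
scene red [348.2  237.25] n 25 gx 0.1666 gy 0.0266
scene yel [336.52 242.98] n 31 gx 0.1663 gy -0.0019
scene gap -0.31 mm
top red [325.5  169.17] n 12 gx 0.1609 gy 0.0297
top yel [338.06 171.92] n 20 gx 0.1622 gy -0.0045
top gap 1.29 mm
TCP gx -0.0549 [14.  -4.5 -5.6] [0.4818 0.0186 0.0208] 20.2
```

Emit:
{"fn": "arm_command", "kwargs": {"plan": [[0.1,-1.03,0,0,0,-0.02,0]]}}

```text
time: 20.32
position: [0.4819, 0.0185, 0.0209]
tool_rot: [0.568, 0.43, -0.552, 0.433]
ft_force: [13.5, -4.1, -5.9]
grip_width: 0.0005
```

```bash
python3 - <<'E'
from h import *
for i in range(12):
    optics.camera('scene')
    if i%4==3:
        p=robot.get_obs();print('%.2f TCP gx %.4f'%(p['time'],(p['position']-[.535,.005,0])@GX),p['ft_force'].round(1))
import fine; fine.fine('scene');fine.fine('top')
E
```

```text
20.52 TCP gx -0.0548 [14.5 -4.9 -5.8]
20.73 TCP gx -0.0548 [13.  -4.4 -7.1]
20.93 TCP gx -0.0548 [13.5 -3.8 -6.9]
scene red [348.21 237.25] n 25 gx 0.1666 gy 0.0266
scene yel [336.51 242.92] n 32 gx 0.1662 gy -0.0018
scene gap -0.44 mm
top red [325.5  169.17] n 12 gx 0.1609 gy 0.0297
top yel [337.97 171.98] n 22 gx 0.1620 gy -0.0044
top gap 1.08 mm
```

Emit:
{"fn": "arm_command", "kwargs": {"plan": [[0.1,-0.7,0,0,0,-0.01,0],[0.1,-0.6,0,0,0,-0.01,0],[0.1,-0.55,0,0,0,-0.01,0],[0.1,-0.5,0,0,0,-0.01,0],[0.1,-0.46,0,0,0,-0.01,0],[0.1,-0.42,0,0,0,-0.01,0]]}}

```text
time: 21.78
position: [0.4997, 0.014, 0.0213]
tool_rot: [0.579, 0.417, -0.541, 0.444]
ft_force: [9.9, -2.6, -2.3]
grip_width: 0.0005
```

```bash
cat > b.py <<'E'
from h import *
p=robot.get_obs()['position'];print('TCP gx %.4f'%((p-[.535,.005,0])@GX));go([.5685,-.0035,.018],-1.822)
E
python3 b.py
```

```text
TCP gx -0.0365
t21.77 pos [0.4997 0.014  0.0213] jaw-1.830 q6 1.59 F [ 9.9 -2.6 -2.3] w0.0005 | shift cm [ 0.78  7.07 -0.06] rv [-0.008 -0.019 -0.063]
  tool axes y [ 0.96 -0.26  0.06] z [-0.26 -0.97 -0.02] after turn shift [ 0.33  7.1  -0.01]
```

Emit:
{"fn": "arm_command", "kwargs": {"plan": [[0.1,-0.4,0,0,0,-0.03,0],[0.1,-0.35,0,0,0,-0.03,0],[0.1,-0.3,0,0,0,-0.03,0],[0.1,-0.25,0,0,0,-0.02,0],[0.1,-0.2,0,0,0,-0.02,0],[0.1,-0.15,0,0,0,-0.02,0],[0.1,-0.1,0,0,0,-0.02,0]]}}

```text
time: 22.65
position: [0.5199, 0.0089, 0.0202]
tool_rot: [-0.56, -0.444, 0.561, -0.418]
ft_force: [6.2, -1.7, -1.4]
grip_width: 0.0005
```

```bash
python3 b.py
```

```text
TCP gx -0.0156
t22.65 pos [0.5199 0.0089 0.0202] jaw-1.831 q6 1.59 F [ 6.2 -1.7 -1.4] w0.0005 | shift cm [ 0.08  5.02 -0.04] rv [-0.009 -0.022  0.028]
  tool axes y [ 0.97 -0.26 -0.03] z [-0.26 -0.97 -0.02] after turn shift [ 0.22  5.01 -0.  ]
```

Emit:
{"fn": "arm_command", "kwargs": {"plan": [[0.05,-0.1,0,0,-0.01,0.01,0],[0.05,-0.05,0,0,-0.01,0,0],[0.05,-0.0,0,0,0,0,0],[0.05,0.05,0,0,0,0,0],[0,0.05,0,0,0,0,0],[0,0.1,0,0,0,0,0],[0,0.1,0,0,0,0,0]]}}

```text
time: 23.52
position: [0.5375, 0.0041, 0.0212]
tool_rot: [0.566, 0.426, -0.556, 0.436]
ft_force: [4.9, -1.5, -4.6]
grip_width: 0.0001
```

```bash
python3 b.py
```

```text
TCP gx 0.0027
t23.52 pos [0.5375 0.0041 0.0212] jaw-1.831 q6 1.63 F [ 4.9 -1.5 -4.6] w0.0001 | shift cm [ 0.39  3.18 -0.06] rv [-0.009 -0.002 -0.019]
  tool axes y [ 0.97 -0.26  0.02] z [-0.26 -0.97 -0.  ] after turn shift [ 0.32  3.19 -0.03]
```

Emit:
{"fn": "arm_command", "kwargs": {"plan": [[0.05,0.05,0,0,0,-0.01,0],[0.05,0.1,0,0,0,-0.01,0],[0.05,0.1,0,0,0,0,0],[0.05,0.1,0,0,0,0,0],[0,0.15,0,0,0,0,0],[0,0.2,0,0,0,0,0],[0,0.2,0,0,0,0,0]]}}

```text
time: 24.4
position: [0.5467, 0.0018, 0.0205]
tool_rot: [0.561, 0.432, -0.56, 0.43]
ft_force: [3.1, 0.1, 1.9]
grip_width: 0.0002
```

```bash
python3 b.py
```

```text
TCP gx 0.0121
t24.40 pos [0.5467 0.0018 0.0205] jaw-1.831 q6 1.63 F [3.1 0.1 1.9] w0.0002 | shift cm [ 0.25  2.25 -0.05] rv [-0.009 -0.003  0.002]
  tool axes y [ 0.97 -0.26 -0.  ] z [-0.26 -0.97 -0.  ] after turn shift [ 0.25  2.25 -0.03]
```

Emit:
{"fn": "arm_command", "kwargs": {"plan": [[0,0.2,0,0,0,0,0],[0,0.2,0,0,0,0,0],[0,0.2,0,0,0,0,0],[0,0.3,0,0,0,0,0],[0,0.3,0,0,0,0,0],[0,0.4,0,0,0,0,0]]}}

```text
time: 25.15
position: [0.556, -0.0008, 0.0184]
tool_rot: [-0.557, -0.436, 0.564, -0.426]
ft_force: [-0.4, 0.8, 0.1]
grip_width: 0.0006
```

```bash
python3 b.py
```

```text
TCP gx 0.0218
t25.15 pos [ 0.556  -0.0008  0.0184] jaw-1.831 q6 1.62 F [-0.4  0.8  0.1] w0.0006 | shift cm [ 0.01  1.28 -0.06] rv [-0.009 -0.002  0.017]
  tool axes y [ 0.97 -0.26 -0.02] z [-0.26 -0.97 -0.  ] after turn shift [ 0.04  1.28 -0.04]
```

Free and home. I'll lift out and look from above.

Emit:
{"fn": "arm_command", "kwargs": {"plan": [[-0.5,1,0,0,0,0.017,0],[-2,0,0,0,0,0,0],[-4,0,0,0,0,0,0],[-5,0,0,0,0,0,0],[-5,0,0,0,0,0,0],[-3,0,0,0,0,0,0],[0,0,0,0,0,0,0]]}}

```text
time: 26.02
position: [0.5688, -0.0048, 0.2207]
tool_rot: [0.562, 0.43, -0.559, 0.432]
ft_force: [-0.8, -0.2, -0.4]
grip_width: 0.0006
```

```bash
python3 fine.py; python3 - <<'E'
from h import *
go([.57,-.0,.25],-1.822)
im,d,K,k1,T=cam('wrist'); cv2.imwrite('pics/w6.png',im); blobs(im,cloud(d,K,k1,T))
import fine; fine.fine('wrist')
E
```

```text
scene red [348.26 237.26] n 24 gx 0.1667 gy 0.0267
scene yel [336.39 243.12] n 35 gx 0.1664 gy -0.0023
scene gap -0.27 mm
t26.12 pos [ 0.5667 -0.0044  0.2176] jaw-1.832 q6 1.63 F [1.  0.3 0.3] w0.0007 | shift cm [-3.24  0.2  -0.51] rv [-0.01  -0.001  0.001]
  tool axes y [ 0.97 -0.26 -0.  ] z [-0.26 -0.97 -0.  ] after turn shift [-3.24  0.21 -0.5 ]
blue [388 119  60  21 521] [418.6 128.4] [ 0.6038 -0.1152  0.0951] [ 0.6033 -0.1159] [0.0569 0.009 ] ang61.8
red [277  58  22   4  87] [287.4  59.5] [ 0.7003 -0.0063  0.073 ] [ 0.7003 -0.0063] [0.0212 0.0031] ang75.4
yel [305  54  26   8 147] [318.   57.6] [ 0.694  -0.0362  0.0742] [ 0.6953 -0.0362] [0.0254 0.0078] ang76.9
yel [395 113  15   7  59] [401.8 115.8] [ 0.6184 -0.1053  0.0797] [ 0.6184 -0.1059] [0.0149 0.0045] ang63.2
yel [400 131   7   4  20] [402.4 132.4] [ 0.6017 -0.103   0.0798] [ 0.6015 -0.1034] [0.0066 0.0032] ang73.8
wrist red [287.21  57.83] n 103 gx 0.1629 gy 0.0299
wrist yel [317.82  56.09] n 145 gx 0.1639 gy -0.0002
wrist gap 0.94 mmTraceback (most recent call last):
  File "fine.py", line 17, in <module>
    fine('scene');fine('top')
                  ~~~~^^^^^^^
  File "fine.py", line 12, in fine
    N,L,S,c=cv2.connectedComponentsWithStats((w>0).astype(np.uint8)); i=1+np.argmax([w[L==j].sum() for j in range(1,N)]); w=w*(L==i)
                                                                          ~~~~~~~~~^^^^^^^^^^^^^^^^^^^^^^^^^^^^^^^^^^^^^
    return _wrapfunc(a, 'argmax', axis=axis, out=out, **kwds)
    return _wrapit(obj, method, *args, **kwds)
    result = getattr(arr, method)(*args, **kwds)
ValueError: attempt to get argmax of an empty sequence
```

View pics/w6.png

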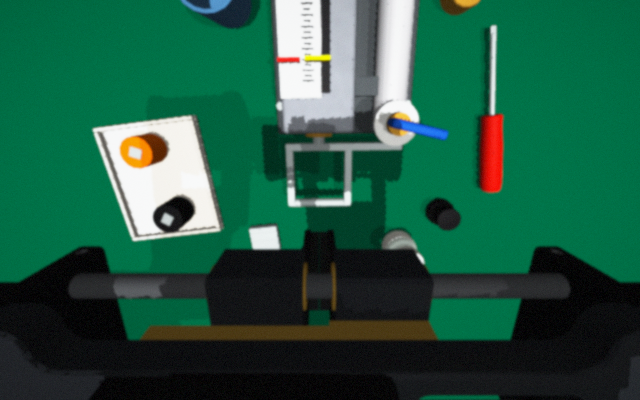

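The picture shows the pointer (318,57) level with the red mark (288,60), and the handle home at (320,175). The specimen is upright in the tray at (138,150), and the fin covers the index at (418,128). I'll hand in.

```bash
python3 -c "
from rig import workorder; print(workorder.hand_in())"
```

```text
the job is handed in; nothing more can be done
None
```

The job is done and handed in at about 26 s of the 61 s allowed; hand-in gave no verdict.

- **Specimen:** I set it down gently in the white tray. The last wrist view shows it standing upright next to the black one.
- **Valve:** I turned it until the fin covers the red index. The fin measured 61.8°, and the index readings were between 60.6° and 61.9°.
- **Draw:** I hooked the D-handle, drew it out in small steps with no sign of overshoot, and held it steady at the mark for about 0.7 s. I then eased it home at about 25 mm/s.
- **Final checks:** The cameras disagree slightly on the pointer, but all put it within about 1 mm of the mark:
  - Scene view: 0.3 mm past the mark, measured at the end.
  - Wrist view: 0.9 mm short, measured at the end.
  - Top view: 1.1 mm short, measured during the hold. The final top check failed because the arm blocked the camera.
- **Rest of the scene:** The handle is home and the gripper is clear of everything. The red mark measured the same before and after the draw. I saw nothing disturbed, but I did not re-measure the index or the loose items at the end.

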